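# Release a locked slide box and stack it

### The arm

A 6-joint arm with a two-finger parallel gripper is mounted at the origin on a cart in front of the work surface, level with it; the furniture and walls round the work are solid. World frame = base frame: x ahead of the robot, y to its left, z up, the work surface at z = 0. Lengths are in mm, angles in degrees, forces in N, time in s.
With the tool pointing down it reaches from about 300 to 850 mm from the base axis. Payload 5.4 kg.
Tool frame: the origin (TCP) lies on the centre line of the jaws, within the pads' length; the fingertips stand robot.tip_reach ahead of it and the grasp point (between the pads) lies 2 mm behind it (robot.tip_reach is the distance from the TCP to the fingertips, in mm); z points along the fingers, y is the line along which they close (so a half turn about z gives the same grasp; the last joint's range is limited). The gripper opens to 85 mm and grips with 20 to 120 N. Pads are 22 mm wide; open, the fingers measure 114 mm over their backs; the gripper's body (76 mm by 85 mm) begins 54 mm behind the grasp point. The pads swing forward as they close: fully open they stand 13 mm farther back than shut.
Start: joints at [-83.314, 9.076, 91.501, -0, 79.423, -12.038], TCP at [184.559, -544.559, 248.299] pointing down, gripper open.
Joint ranges: [-166.64, 166.64], [-54.1, 131.32], [10.49, 154.53], [-73.88, 253.88], [9.74, 151.15], [-171.62, 171.62]. Speed limits (degrees/s): [147.25, 147.25, 180, 180, 180, 180].

### API

Orientations are given as a 3x3 rotation matrix whose columns are the frame's x, y, z axes.
In Python, from plant import robot, optics, close_job gives the robot as it stands.
- The arm moves only by the tool carry_out, never from a script. Its argument "rows" is a list of rows, each an object of numbers: "grip": the opening, from -1 (shut) to 1 (fully open); "x", "y", "z": the shift along the tool's x, y, z each as a share of 0.04 m, from -1 to 1; "wx", "wy", "wz": the turn, a rotation vector about the tool's x, y, z each as a share of 0.12 rad, from -1 to 1. A call has 1 to 12 rows; each row shifts and turns the commanded pose from where the row before left it, along the tool's axes as they then stand; what a row does not reach is not made up. A row lasts 1/12 s, in which the tool goes at most 41.7 mm and 7.16 degrees, less where a joint would pass 70% of its speed; a pose out of reach is approached as far as the arm can. A call with a number of a shift or a turn outside -1 to 1 is refused whole. A call with a gripper value outside its range is refused whole. The fingers move at their own pace and stop on an object; "force" is the grip in N (left out, the last holds). Time passes only in rows, so rows that do not move let the fingers close. It gives the time, the measured TCP pose, the force, the opening and the grip force at its end, in the units of the state.
- robot.get_obs(): the state, without advancing time (a new reading comes with each control period).
- optics.get_image(name): name is "scene" or "top"; returns a dict with "frame" (420x560x3 uint8, red, green, blue), "K" (3x3 intrinsics, pixels), "R" (3x3) and "t" (3): a world point X has camera coordinates R X + t. Camera axes: x right, y down, z forward; pixel columns grow to the right and rows downward; lengths in mm; the calibration is good to about 2 mm. A picture is of the moment at which its call begins. There is no depth.
- close_job(): hands the job in; it is judged then, once.
The state is a dict: "t": time; "joint_pos": joint angles; "joint_vel": joint speeds; "effort": joint torques, N m; "tcp_pos": TCP position; "tcp_rot": TCP orientation; "ft_force": force on the tool from outside, world axes, zero at the start; "wrist_torque": the same for the moment, N m; "gripper_width": finger opening in mm; "grasp_force": force on a finger pad.
Only numpy, scipy, OpenCV 4.12 (cv2) and the standard library are available. Lean on these libraries where they do the work, as an engineer would, in place of code of your own. Each camera call takes 0.05 s, during which the arm holds its last target. There are 200 camera calls.

### The job

The slide box in the transport dock is locked under its sliding hood. Slide the safety catch fully sideways off the release button and press the button so that the hood springs clear, then lift the box out and set it gently on the other slide box, so that its base pockets seat fully over the lugs of the lid below. Leave the lower box about where it stands and do not disturb the dish and the cover-glass carton.

Things in the scene. Friction and masses are not known exactly. Their poses are not given: they have to be found in the camera images.
- box_center (a point): Centre (half-way up) of the loose slide box that starts in the dock: black base, grey lid, 58 (x) by 90 (y) by 42 mm high without lugs, 0.11 to 0.23 kg. It sits over two lugs of the dock, underside 5 mm above the worktop, axes as the dock's; lift straight up. Grasp across its 58 mm: 31 mm is free between it and the housing at -x; the dock's base plate (top at 5 mm) lies below.
- box_base (a point): Centre of that box's underside. Two 22 mm square pockets, 6.5 mm deep, open downward at y = -27 and +27 mm; they fit the lugs with 1.5 mm play all round, either way round (a half turn is equivalent).
- lower_center (a point): Centre (half-way up) of the other slide box, same shape and axes, about 0.35 kg, standing loose on the worktop to the right of the dock. The first box is properly seated on it when its own centre is 42 mm above this point (47 mm if it only rests on the lug tops).
- lower_lid (a point): Centre of the lid's flat top of the lower box, 42 mm above the worktop. Two round tapered lugs, 19 mm across at the foot, 14 mm at the top, 5 mm high, stand on it at y = -27 and +27 mm.
- dock: The fixed metal transport dock, on the worktop; origin on the worktop under the middle of the box's place; x away from the robot at yaw 0, y left. A grey housing 54 (x) by 120 (y) mm, 28 mm high, centred at x = -87, y = 0 mm, carries the button and its catch. The hood slides on rails along +y, up to y = 125 mm.
- catch_rib (a point): Centre of the upright rib midway on the white safety catch. The rib is 10 mm thick (y of the dock), 30 mm long (x), its top 7 mm above this point; it stands on the catch plate (48 in x by 40 mm in y), whose top is 7 mm below this point (43.5 mm above the worktop).
- catch (a joint): Travel of the safety catch in m: 0 covers the button fully, it slides along the dock's +y to 0.046, where the button is free (plate edge 26 mm from the button's axis). Stays where left; about 1.5 N of friction.
- button_top (a point): Centre of the top of the round grey release button, 22 mm across, 37.5 mm above the worktop and 9.5 mm above the housing. It is under the catch plate until the catch is slid away; then free over 20 mm either side in the dock's x, where the catch rails (32 mm above the worktop) run.
- button (a joint): Button travel in m: 0 up, 0.006 fully down (about 2 N at the start, 4 N at the bottom; springs back). The hood is released at about 0.003 to 0.004.
- hood (a joint): Travel of the hold-down hood in m along the dock's +y: 0 locked over the left half of the box, 0.062 fully clear. A spring drives it about 60 mm aside within a second once the button has been pressed, and it stays there.
- hood_top (a point): Middle of the hood's top plate (80 by 48 mm), 58 mm above the worktop; clear of the box by 16 mm along y when open.
- petri_dish: Bystander: clear lidded dish, 60 mm across, 16 mm high, loose; origin at the centre of its underside.
- cover_box: Bystander: small white cover-glass carton 30 by 50 by 14 mm, loose; origin at the centre of its underside.
Mind the look-alikes: they are no part of the job. What is shaped like the part that bears lower_center but orange or purple is not meant.

How it is judged (in metres and radians):
On the way, in this order (a step that is already met when the one before it is completed fails the run):
1. the safety catch is slid fully off the button (40 mm or more) while the hood is still locked (value of joint catch above 0.04 m and value of joint hood below 0.004 m), for 0.1 s.
2. the uncovered button is pressed (value of joint button above 0.0025 m and value of joint catch above 0.035 m).
3. the hood has sprung clear of the box (value of joint hood above 0.055 m), for 0.1 s.
At the end, for the whole second after the job is handed in: The box from the dock stands seated and at rest on the other slide box, which stands on the worktop: its centre 40 to 44.5 mm above the lower box's centre, within 4 mm sideways, sides parallel within 0.12 rad, level within 0.05 rad; the hood is open (55 mm or more) (z of box_center in the frame of lower_center between 0.04 and 0.0445 m and horizontal distance between box_center and lower_center below 0.004 m and angle between the y axis of box_center and the y axis of lower_center, either way round below 0.12 rad and angle between box_center's own z axis and vertical below 0.05 rad and height (world z) of lower_center below 0.024 m and linear speed of box below 0.01 m/s and value of joint hood above 0.055 m); the robot touches nothing.
It fails at once if the lower box is shoved more than 40 mm from its place (distance of lower_center from where it was at the start of the episode above 0.04 m).
It fails at once if the box is dropped or pressed onto the other with more than 40 N (contact force between box and lower above 40 N).
It fails at once if the dish or the cover-glass carton is moved by more than 20 mm (distance of any of petri_dish, cover_box from where it was at the start of the episode above 0.02 m).
It also fails if it takes over 56 s, if anything falls off the work surface, if the arm or the gripper's body presses on something with over 40 N, if the wrist force passes 120 N, or if a joint passes its speed limit or range.

## Working session

There is one attempt and no reset: what is moved stays moved. The work goes in short steps, Python scripts to look and compute and a tool call to move; the robot and the scene stay as the last step left them, time stands still between calls to the robot, and variables do not carry over. Pictures are saved under pics/ and viewed, at most 10 in all, crops included, and the job is handed in when it is done.

Besides the shell and the picture viewer there is one more tool, called after "Emit:" as a command line: name --argument value ..., lists and objects as JSON in quotes. carry_out: Moves the arm, as the interface text tells. Its arguments: {"type":"object","properties":{"rows":{"type":"array","items":{"type":"object","properties":{"grip":{"type":"number"},"x":{"type":"number","minimum":-1,"maximum":1},"y":{"type":"number","minimum":-1,"maximum":1},"z":{"type":"number","minimum":-1,"maximum":1},"wx":{"type":"number","minimum":-1,"maximum":1},"wy":{"type":"number","minimum":-1,"maximum":1},"wz":{"type":"number","minimum":-1,"maximum":1}}}},"force":{"type":"number"}},"required":["rows"]}

```bash
mkdir -p pics
cat > h.py <<'E'
import numpy as np, cv2
from plant import robot, optics, close_job
def snap(n,f):
    d=optics.get_image(n); cv2.imwrite('pics/'+f,d['frame'][:,:,::-1]); np.savez('pics/'+f+'.npz',**d); return d
def ray(d,uv,z):
    K,R,t=d['K'],d['R'],d['t']; c=-R.T@t
    v=R.T@np.linalg.solve(K,np.array([uv[0],uv[1],1.])); return c+v*(z-c[2])/v[2]
def proj(d,X):
    p=d['K']@(d['R']@np.array(X,float)+d['t']); return p[:2]/p[2]
E
python3 - <<'E'
from h import *
for n in('top','scene'):
    d=snap(n,n+'0.png'); print(n,-d['R'].T@d['t'],d['K'][0,0],d['R'].round(2).tolist())
o=robot.get_obs(); print(robot.tip_reach,o['tcp_rot'].round(3) if hasattr(o['tcp_rot'],'round') else o['tcp_rot'],o['gripper_width'],o['t'])
E
```

```text
top [ 393.61333391 -313.45581052 1625.27062588] 546.8799982821247 [[-0.01, -1.0, 0.01], [-1.0, 0.01, -0.09], [0.09, -0.01, -1.0]]
scene [  -59.21924662 -1080.0738177    631.76128513] 445.6278373763479 [[0.79, -0.61, 0.02], [-0.29, -0.41, -0.87], [0.54, 0.68, -0.5]]
17.0 [[ 0.947  0.321 -0.   ]
 [ 0.321 -0.947  0.002]
 [ 0.    -0.002 -1.   ]] 85.54407956734339 0.1
```

View pics/top0.png

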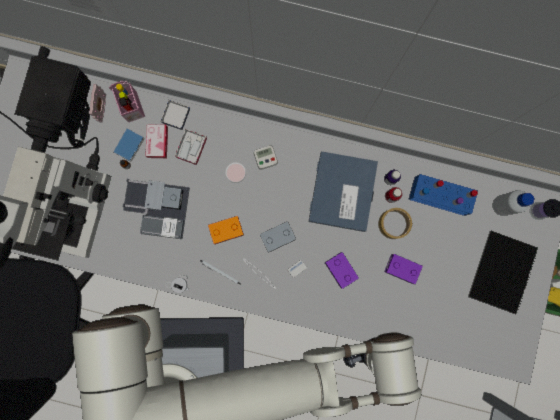

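View pics/scene0.png

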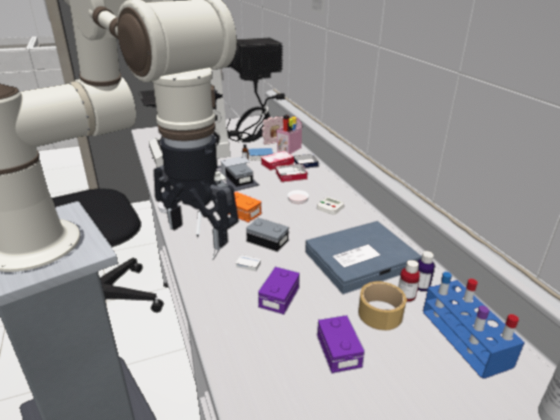

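The top view shows the dock at about (155,208), the lower grey box at (278,236), the dish at (235,172) and the carton at (297,268). The orange and purple boxes are decoys. The scene view shows the same layout, with the dock partly behind the gripper. I'll enlarge the dock and the grey box.

Run:
```python
from h import *
d=dict(np.load('pics/top0.png.npz'))
f=d['frame'][:,:,::-1]
a=cv2.resize(f[165:255,110:310],None,fx=4,fy=4,interpolation=cv2.INTER_CUBIC)
a=cv2.convertScaleAbs(a,alpha=1.5)
cv2.imwrite('pics/c0.png',a)
for uv,z in [((278,236),42),((226,230),42),((155,208),28)]: print(uv,ray(d,uv,z))
```

```text
(278, 236) [ 471.30190781 -324.89071401   42.        ]
(226, 230) [ 490.71968589 -174.51663002   42.        ]
(155, 208) [558.89134358  34.13303114  28.        ]
```

View pics/c0.png

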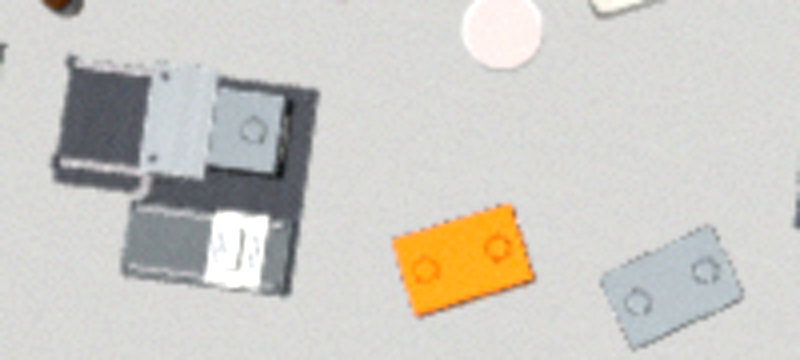

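The crop shows the dock turned about -7°. The white catch is at crop (237,250), the hood at (180,120), the exposed part of the box at (248,130), and the grey lower box centre at (672,287), yawed about +24°. Next I'll measure them with masks.

Run:
```python
from h import *
d=dict(np.load('pics/top0.png.npz'))
f=d['frame']
S=8
x0,y0=110,165
c=cv2.resize(f[165:255,110:310],None,fx=S,fy=S,interpolation=cv2.INTER_CUBIC)
hsv=cv2.cvtColor(c,cv2.COLOR_RGB2HSV)
def im(p): return ((np.array(p)+.5)/S-.5)+[x0,y0]
def rect(mask,roi,z,name):
    m=np.zeros_like(mask); a,b,e,g=[int(q*S/4) for q in roi]; m[b:g,a:e]=mask[b:g,a:e]
    m=cv2.morphologyEx(m,cv2.MORPH_OPEN,np.ones((9,9)))
    cs,_=cv2.findContours(m,cv2.RETR_EXTERNAL,cv2.CHAIN_APPROX_NONE); k=max(cs,key=cv2.contourArea)
    W=np.array([ray(d,im(p[0]),z)[:2] for p in k]).astype(np.float32)
    r=cv2.minAreaRect(W); print(name,np.round(r[0],1),np.round(r[1],1),round(r[2],1)); return W
for p in [(672,287),(600,180),(237,230),(250,150),(180,120),(165,240)]: print(p,c[p[1]*2,p[0]*2],hsv[p[1]*2,p[0]*2])
sat=hsv[...,1].astype(int);v=hsv[...,2].astype(int)
bg=np.median(c[300:400,1100:1300].reshape(-1,3),0); print(bg)
diff=np.abs(c.astype(int)-bg).max(2)
u=lambda b:(b*255).astype(np.uint8)
rect(u(v<(hsv[574,1344,2]+bg.max())/2),(575,200,770,360),42,'lower')
rect(u(v<(hsv[574,1344,2]+bg.max())/2),(380,190,550,330),42,'orange?')
rect(u((c[...,0]>115)&(c[...,1]>70)&(c[...,2]<80)),(380,190,550,330),42,'orange')
rect(u(v>140),(195,205,275,295),43.5,'catch')
rect(u((v>90)&(v<150)),(215,80,300,180),47,'box part')
rect(u(v>125),(140,60,220,185),58,'hood')
rect(u(diff>35),(100,190,310,310),28,'housing')
```

```text
(672, 287) [124 131 135] [101  21 135]
(600, 180) [145 145 143] [ 30   4 145]
(237, 230) [179 179 176] [ 30   4 179]
(250, 150) [122 129 133] [101  21 133]
(180, 120) [135 139 142] [103  13 142]
(165, 240) [89 94 96] [99 19 96]
[145. 145. 144.]
lower [ 470.4 -323.8] [66.2 97. ] 23.9
orange? [ 457.2 -163.3] [ 6.3 51.2] 18.0
orange [ 491.8 -172.8] [60.5 91.8] 16.6
catch [501.1  -8.9] [40.9 55.2] 82.0
box part [588.7 -16.1] [50.7 59.3] 84.3
hood [596.2  29.4] [85.3 57.3] 0.3
housing [514.9  11.4] [126.2  79.8] 82.0
```

Emit:
carry_out --rows '[{"grip":-1,"wz":0.97},{"grip":-1,"wz":0.97},{"grip":-1,"wz":0.97},{"grip":-1,"wz":0.97},{"grip":-1,"x":0.4,"y":-0.9},{"grip":-1,"x":0.4,"y":-0.9},{"grip":-1,"x":0.4,"y":-0.9},{"grip":-1,"x":0.4,"y":-0.9},{"grip":-1,"x":0.4,"y":-0.9},{"grip":-1,"x":0.4,"y":-0.9},{"grip":-1,"x":0.4,"y":-0.9},{"grip":-1,"x":0.4,"y":-0.9}]' --force 30

```text
invalid input at $.rows[0]: expected keys grip, x, y, z, wx, wy, wz
```

```bash
cat >> h.py <<'E'
def go(p):
    o=robot.get_obs(); R=np.array(o['tcp_rot']); d=R.T@(np.array(p)-np.array(o['tcp_pos'])); print('t',o['t'],'tcp',np.round(o['tcp_pos'],1),'yaw',np.degrees(np.arctan2(R[1,0],R[0,0])).round(2),'need mm tool',d.round(1),'shares',(d/40).round(2)); return d
E
python3 -c "
from h import *
go([497,-39,100])"
```

```text
t 0.1 tcp [ 184.5 -544.   247.4] yaw 18.73 need mm tool [ 458.  -377.7  148.2] shares [11.45 -9.44  3.71]
```

All keys are required.

Emit:
carry_out --rows '[{"grip":-1,"x":0,"y":0,"z":0,"wx":0,"wy":0,"wz":0.97},{"grip":-1,"x":0,"y":0,"z":0,"wx":0,"wy":0,"wz":0.97},{"grip":-1,"x":0,"y":0,"z":0,"wx":0,"wy":0,"wz":0.97},{"grip":-1,"x":0,"y":0,"z":0,"wx":0,"wy":0,"wz":0.97},{"grip":-1,"x":0.4,"y":-0.9,"z":0,"wx":0,"wy":0,"wz":0},{"grip":-1,"x":0.4,"y":-0.9,"z":0,"wx":0,"wy":0,"wz":0},{"grip":-1,"x":0.4,"y":-0.9,"z":0,"wx":0,"wy":0,"wz":0},{"grip":-1,"x":0.4,"y":-0.9,"z":0,"wx":0,"wy":0,"wz":0},{"grip":-1,"x":0.4,"y":-0.9,"z":0,"wx":0,"wy":0,"wz":0},{"grip":-1,"x":0.4,"y":-0.9,"z":0,"wx":0,"wy":0,"wz":0},{"grip":-1,"x":0.4,"y":-0.9,"z":0,"wx":0,"wy":0,"wz":0},{"grip":-1,"x":0.4,"y":-0.9,"z":0,"wx":0,"wy":0,"wz":0}]' --force 30

```text
t: 1.1
tcp_pos: [351.6, -275.1, 248.0]
tcp_rot: [[0.99, -0.139, -0.0], [-0.139, -0.99, 0.0], [-0.0, -0.0, -1.0]]
ft_force: [1.0, -1.0, 0.0]
gripper_width: 0.2
grasp_force: 0.0
```

```bash
python3 -c "
from h import *
go([497,-39,100]);print(robot.get_obs()['joint_pos'],robot.get_obs()['ft_force'])"
```

```text
t 1.1 tcp [ 351.6 -275.1  248. ] yaw -7.98 need mm tool [ 111.3 -253.9  148. ] shares [ 2.78 -6.35  3.7 ]
[-5.36244379e+01 -1.07335077e+01  1.11129923e+02  7.33439815e-03
  7.96268732e+01  4.43555811e+01] [ 1.00752104 -1.04902075  0.04354434]
```

Emit:
carry_out --rows '[{"grip":-1,"x":0.4,"y":-0.9,"z":0,"wx":0,"wy":0,"wz":0},{"grip":-1,"x":0.4,"y":-0.9,"z":0,"wx":0,"wy":0,"wz":0},{"grip":-1,"x":0.4,"y":-0.9,"z":0,"wx":0,"wy":0,"wz":0},{"grip":-1,"x":0.4,"y":-0.9,"z":0,"wx":0,"wy":0,"wz":0},{"grip":-1,"x":0.4,"y":-0.9,"z":0,"wx":0,"wy":0,"wz":0},{"grip":-1,"x":0.4,"y":-0.9,"z":0,"wx":0,"wy":0,"wz":0},{"grip":-1,"x":0.4,"y":-0.9,"z":0.5,"wx":0,"wy":0,"wz":0},{"grip":-1,"x":0,"y":0,"z":0.9,"wx":0,"wy":0,"wz":0},{"grip":-1,"x":0,"y":0,"z":0.9,"wx":0,"wy":0,"wz":0},{"grip":-1,"x":0,"y":0,"z":0.9,"wx":0,"wy":0,"wz":0},{"grip":-1,"x":0,"y":0,"z":0.5,"wx":0,"wy":0,"wz":0},{"grip":-1,"x":0,"y":0,"z":0,"wx":0,"wy":0,"wz":0}]'

```text
t: 2.1
tcp_pos: [491.4, -43.2, 95.9]
tcp_rot: [[0.99, -0.138, -0.011], [-0.138, -0.99, 0.004], [-0.011, -0.002, -1.0]]
ft_force: [-0.7, 0.0, -1.1]
gripper_width: -0.3
grasp_force: 0.0
```

Run:
```python
from h import *
go([497,-39,65])
d=snap('scene','s1.png'); f=d['frame'][:,:,::-1]
p=proj(d,[501,-9,50]); print(p, proj(d,np.array(robot.get_obs()['tcp_pos'])-[0,0,17]))
u,v=p.astype(int)
cv2.imwrite('pics/s1c.png',cv2.resize(f[v-60:v+60,u-80:u+80],None,fx=5,fy=5,interpolation=cv2.INTER_CUBIC))
```

```text
t 2.1 tcp [491.4 -43.2  95.9] yaw -7.94 need mm tool [ 5.3 -4.9 30.9] shares [ 0.13 -0.12  0.77]
[214.86803869 174.74306877] [217.89827218 169.71392078]
```

View pics/s1c.png

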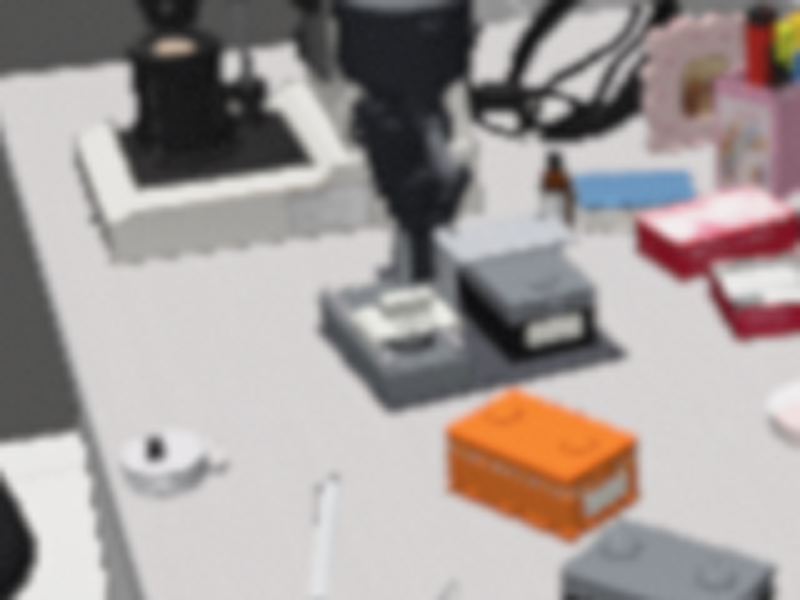

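The finger stands above the -y side of the catch. The rib is at px (215.6,173.4), against (214.9,174.7) predicted, so the positions agree. I'll descend and push.

Emit:
carry_out --rows '[{"grip":-1,"x":0.15,"y":0.0,"z":0.4,"wx":0,"wy":0,"wz":0},{"grip":-1,"x":0,"y":0,"z":0.38,"wx":0,"wy":0,"wz":0},{"grip":-1,"x":0,"y":0,"z":0,"wx":0,"wy":0,"wz":0}]'

```text
t: 2.4
tcp_pos: [501.5, -45.7, 69.9]
tcp_rot: [[0.99, -0.139, -0.001], [-0.139, -0.99, 0.0], [-0.001, -0.0, -1.0]]
ft_force: [-0.0, -0.2, -0.1]
gripper_width: 0.2
grasp_force: 0.0
```

Emit:
carry_out --rows '[{"grip":-1,"x":0,"y":-0.25,"z":0,"wx":0,"wy":0,"wz":0},{"grip":-1,"x":0,"y":-0.25,"z":0,"wx":0,"wy":0,"wz":0},{"grip":-1,"x":0,"y":-0.25,"z":0,"wx":0,"wy":0,"wz":0},{"grip":-1,"x":0,"y":-0.25,"z":0,"wx":0,"wy":0,"wz":0}]'

```text
t: 2.73
tcp_pos: [508.6, -5.4, 71.9]
tcp_rot: [[0.99, -0.138, 0.003], [-0.138, -0.99, -0.001], [0.003, 0.001, -1.0]]
ft_force: [0.2, -1.7, 1.6]
gripper_width: -0.1
grasp_force: 1.0
```

Emit:
carry_out --rows '[{"grip":-1,"x":-0.03,"y":-0.15,"z":0.08,"wx":0,"wy":0,"wz":0},{"grip":-1,"x":0,"y":-0.15,"z":0,"wx":0,"wy":0,"wz":0},{"grip":-1,"x":0,"y":-0.15,"z":0,"wx":0,"wy":0,"wz":0},{"grip":-1,"x":0,"y":0,"z":0,"wx":0,"wy":0,"wz":0}]'

```text
t: 3.07
tcp_pos: [509.7, 13.1, 68.0]
tcp_rot: [[0.99, -0.138, 0.003], [-0.138, -0.99, 0.0], [0.003, -0.001, -1.0]]
ft_force: [1.5, 1.2, 5.6]
gripper_width: -0.4
grasp_force: 3.0
```

Run:
```python
from h import *
go([501,-9,60])
d=snap('scene','s2.png'); f=d['frame'][:,:,::-1]
cv2.imwrite('pics/s2c.png',cv2.resize(f[140:200,180:260],None,fx=8,fy=8,interpolation=cv2.INTER_CUBIC))
```

```text
t 3.0667 tcp [509.7  13.1  68. ] yaw -7.9 need mm tool [-5.6 23.1  7.9] shares [-0.14  0.58  0.2 ]
```

View pics/s2c.png

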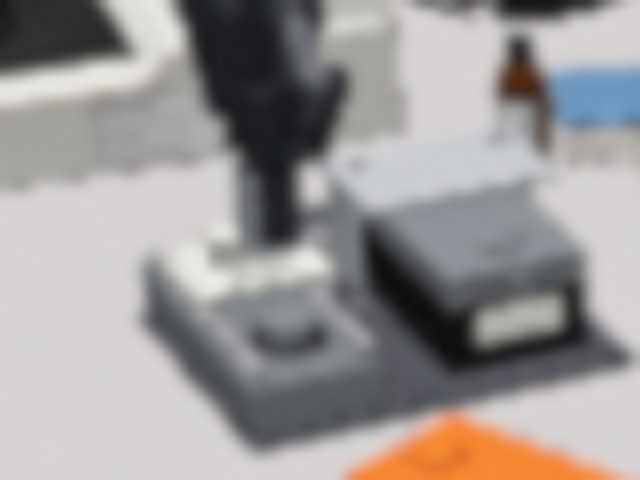

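The catch has moved most of the way and the button is visible at px (215.5,180). The finger rests on the plate beside the rib, so with the jaws shut the tip is about 24 mm below the TCP. I'll raise slightly and finish the push.

Emit:
carry_out --rows '[{"grip":-1,"x":-0.1,"y":0,"z":-0.11,"wx":0,"wy":0,"wz":0},{"grip":-1,"x":0,"y":-0.12,"z":0,"wx":0,"wy":0,"wz":0},{"grip":-1,"x":0,"y":-0.12,"z":0,"wx":0,"wy":0,"wz":0},{"grip":-1,"x":0,"y":0,"z":0,"wx":0,"wy":0,"wz":0}]'

```text
t: 3.45
tcp_pos: [505.1, 21.2, 71.2]
tcp_rot: [[0.991, -0.137, -0.002], [-0.137, -0.991, -0.003], [-0.002, 0.004, -1.0]]
ft_force: [-3.8, -7.1, 3.3]
gripper_width: -0.2
grasp_force: 3.8
```

Run:
```python
from h import *
go([501,-9,60])
d=snap('scene','s3.png');f=d['frame']
c=cv2.resize(f[140:200,180:260],None,fx=8,fy=8,interpolation=cv2.INTER_CUBIC)
w=(c.min(2)>165).astype(np.uint8)*255; w[:200]=0; w[320:]=0; w[:,350:]=0; w[:,:150]=0
for th,nm in((w,'white'),):
    cs,_=cv2.findContours(th,0,2); k=max(cs,key=cv2.contourArea); 
    W=np.array([ray(d,(p[0]+.5)/8-.5+[180,140],43.5)[:2] for p in k]); s=(W-[501.1,-8.9])@[.139,.99]; print(nm,cv2.contourArea(k),s.min(),s.max())
for p in [(287,322),(282,325)]: print(ray(d,(np.array(p)+.5)/8-.5+[180,140],37.5))
```

```text
t 3.45 tcp [505.1  21.2  71.2] yaw -7.87 need mm tool [ 0.1 30.4 11.3] shares [0.   0.76 0.28]
white 8916.0 5.223046693285542 104.32323687316092
[497.51548973 -16.95736337  37.5       ]
[494.79765814 -18.0600624   37.5       ]
```

Emit:
carry_out --rows '[{"grip":-1,"x":0,"y":0.1,"z":-0.2,"wx":0,"wy":0,"wz":0},{"grip":-1,"x":-0.01,"y":0.35,"z":0,"wx":0,"wy":0,"wz":0},{"grip":-1,"x":0,"y":0.35,"z":0,"wx":0,"wy":0,"wz":0},{"grip":-1,"x":0,"y":0,"z":0.2,"wx":0,"wy":0,"wz":0},{"grip":-1,"x":0,"y":0,"z":0.1,"wx":0,"wy":0,"wz":0},{"grip":-1,"x":0,"y":0,"z":0,"wx":0,"wy":0,"wz":0}]'

```text
t: 4.0
tcp_pos: [499.8, -8.8, 65.8]
tcp_rot: [[0.99, -0.139, -0.003], [-0.139, -0.99, 0.001], [-0.003, -0.001, -1.0]]
ft_force: [-0.9, 0.4, 0.7]
gripper_width: 0.2
grasp_force: 0.0
```

Run:
```python
from h import *
go([500,-11,57])
```

```text
t 4.0 tcp [499.8  -8.8  65.8] yaw -7.97 need mm tool [0.6 2.2 8.8] shares [0.01 0.05 0.22]
```

Emit:
carry_out --rows '[{"grip":-1,"x":0,"y":0.05,"z":0.1,"wx":0,"wy":0,"wz":0},{"grip":-1,"x":0,"y":0,"z":0.1,"wx":0,"wy":0,"wz":0},{"grip":-1,"x":0,"y":0,"z":0.05,"wx":0,"wy":0,"wz":0},{"grip":-1,"x":0,"y":0,"z":0,"wx":0,"wy":0,"wz":0}]'

```text
t: 4.33
tcp_pos: [500.3, -11.2, 56.7]
tcp_rot: [[0.99, -0.138, -0.001], [-0.138, -0.99, 0.0], [-0.001, -0.0, -1.0]]
ft_force: [-0.4, -0.2, -0.1]
gripper_width: -0.2
grasp_force: 0.0
```

Emit:
carry_out --rows '[{"grip":-1,"x":0,"y":0,"z":0.08,"wx":0,"wy":0,"wz":0},{"grip":-1,"x":0,"y":0,"z":0.06,"wx":0,"wy":0,"wz":0},{"grip":-1,"x":0,"y":0,"z":0,"wx":0,"wy":0,"wz":0}]'

```text
t: 4.58
tcp_pos: [501.2, -11.6, 51.9]
tcp_rot: [[0.99, -0.138, 0.001], [-0.138, -0.99, 0.0], [0.001, -0.0, -1.0]]
ft_force: [0.6, 1.2, 2.0]
gripper_width: 0.1
grasp_force: 1.1
```

Emit:
carry_out --rows '[{"grip":-1,"x":0,"y":0,"z":0.06,"wx":0,"wy":0,"wz":0},{"grip":-1,"x":0,"y":0,"z":0.04,"wx":0,"wy":0,"wz":0},{"grip":-1,"x":0,"y":0,"z":0,"wx":0,"wy":0,"wz":0}]'

```text
t: 4.83
tcp_pos: [501.3, -11.6, 48.5]
tcp_rot: [[0.99, -0.138, 0.001], [-0.138, -0.99, 0.0], [0.001, -0.0, -1.0]]
ft_force: [-0.9, 0.9, 6.2]
gripper_width: -0.2
grasp_force: 3.5
```

Run:
```python
from h import *
d=snap('scene','s4.png'); f=d['frame'][:,:,::-1]
cv2.imwrite('pics/s4c.png',cv2.resize(f[130:200,170:270],None,fx=6,fy=6,interpolation=cv2.INTER_CUBIC))
```

```text
(no output)
```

View pics/s4c.png

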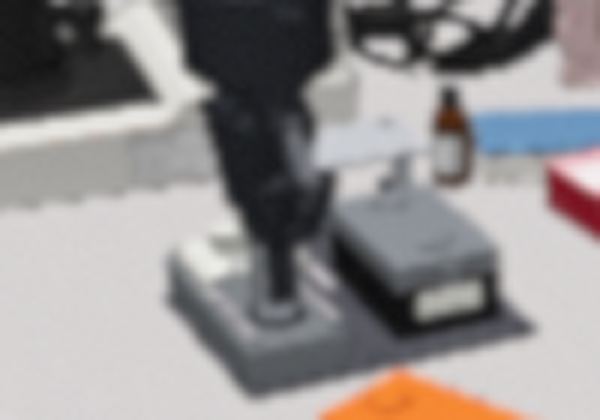

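The hood has sprung clear and the box is fully exposed. I'll retreat upward, turn by 90° and open the jaws, then measure the box from the top camera.

Emit:
carry_out --rows '[{"grip":-1,"x":0,"y":0,"z":-0.9,"wx":0,"wy":0,"wz":0},{"grip":-1,"x":0,"y":0,"z":-0.9,"wx":0,"wy":0,"wz":0},{"grip":-1,"x":0,"y":0,"z":-0.9,"wx":0,"wy":0,"wz":0},{"grip":0.7,"x":-0.9,"y":0.4,"z":0,"wx":0,"wy":0,"wz":0},{"grip":0.7,"x":-0.9,"y":0.4,"z":0,"wx":0,"wy":0,"wz":0},{"grip":0.7,"x":-0.9,"y":0.4,"z":0,"wx":0,"wy":0,"wz":0},{"grip":0.7,"x":0,"y":0,"z":0,"wx":0,"wy":0,"wz":-1},{"grip":0.7,"x":0,"y":0,"z":0,"wx":0,"wy":0,"wz":-1},{"grip":0.7,"x":0,"y":0,"z":0,"wx":0,"wy":0,"wz":-1},{"grip":0.7,"x":0,"y":0,"z":0,"wx":0,"wy":0,"wz":-1},{"grip":0.7,"x":0,"y":0,"z":0,"wx":0,"wy":0,"wz":-1},{"grip":0.7,"x":0,"y":0,"z":0,"wx":0,"wy":0,"wz":-1}]'

```text
t: 5.88
tcp_pos: [386.9, -44.2, 155.4]
tcp_rot: [[0.833, 0.554, -0.001], [0.554, -0.833, 0.0], [-0.0, -0.0, -1.0]]
ft_force: [-0.4, 0.6, 0.4]
gripper_width: 72.5
grasp_force: 0.0
```

Emit:
carry_out --rows '[{"grip":0.7,"x":0,"y":0,"z":0,"wx":0,"wy":0,"wz":-1},{"grip":0.7,"x":0,"y":0,"z":0,"wx":0,"wy":0,"wz":-1},{"grip":0.7,"x":0,"y":0,"z":0,"wx":0,"wy":0,"wz":-1},{"grip":0.7,"x":0,"y":0,"z":0,"wx":0,"wy":0,"wz":-1},{"grip":0.7,"x":0,"y":0,"z":0,"wx":0,"wy":0,"wz":-1},{"grip":0.7,"x":0,"y":0,"z":0,"wx":0,"wy":0,"wz":-1},{"grip":0.7,"x":0,"y":0,"z":0,"wx":0,"wy":0,"wz":-1},{"grip":0.7,"x":0,"y":0,"z":0,"wx":0,"wy":0,"wz":-0.09},{"grip":0.7,"x":0,"y":0,"z":0,"wx":0,"wy":0,"wz":0}]'

```text
t: 6.63
tcp_pos: [387.0, -44.2, 155.5]
tcp_rot: [[0.141, 0.99, -0.001], [0.99, -0.141, 0.0], [0.0, -0.001, -1.0]]
ft_force: [-0.4, 1.1, -0.5]
gripper_width: 72.3
grasp_force: 0.0
```

Run:
```python
from h import *
go([590,6,160]); print(robot.get_obs()['gripper_width'])
# average several noisy frames
ds=[optics.get_image('top') for _ in range(4)]; d=ds[0]; F=np.mean([q['frame'] for q in ds],0).astype(np.uint8)
np.savez('pics/t5.npz',frame=F,K=d['K'],R=d['R'],t=d['t'])
c=cv2.resize(F[165:255,110:310],None,fx=4,fy=4,interpolation=cv2.INTER_CUBIC)
cv2.imwrite('pics/c5.png',cv2.convertScaleAbs(c,alpha=1.5)[:,:,::-1])
```

```text
t 6.6333 tcp [387.  -44.2 155.5] yaw 81.9 need mm tool [ 78.3 193.9  -4.6] shares [ 1.96  4.85 -0.11]
72.27648062824713
```

View pics/c5.png

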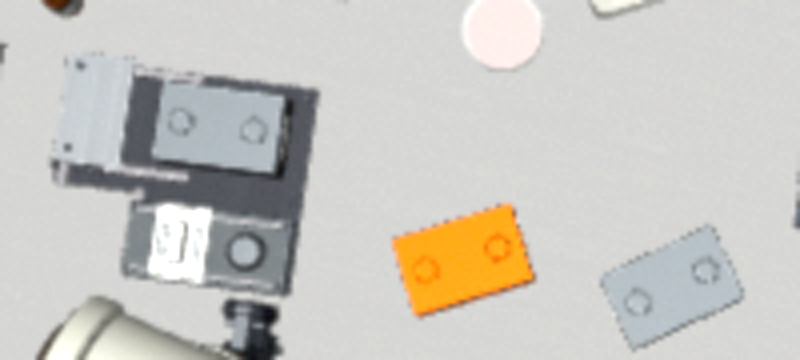

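The catch is clear, the button is exposed and the hood is open. The box lugs are at crop (181,123) and (253,130), and the lower box lugs at (637,302) and (706,270).

Run:
```python
from h import *
d=dict(np.load('pics/t5.npz')); F=d['frame']; S=8
c=cv2.resize(F[165:255,110:310],None,fx=S,fy=S,interpolation=cv2.INTER_CUBIC).astype(int)
cc=cv2.GaussianBlur(c.astype(np.float32),(0,0),3)
tint=cc[...,2]-cc[...,0]; v=cc.max(2)
def im(p,S=S): return (np.array(p)+.5)/S-.5+[110,165]
def rect(b,roi,name):
    m=np.zeros(b.shape,np.uint8); a,e,g,h=[2*q for q in roi]; m[e:h,a:g]=b[e:h,a:g]*255
    m=cv2.morphologyEx(m,cv2.MORPH_OPEN,np.ones((15,15)))
    cs,_=cv2.findContours(m,0,1); k=max(cs,key=cv2.contourArea)
    W=np.array([ray(d,im(p[0]),zz)[:2] for p in k]).astype(np.float32); r=cv2.minAreaRect(W)
    M=cv2.moments(cv2.convexHull(W.reshape(-1,1,2))); 
    print(name,np.round(r[0],1),np.round(r[1],1),round(r[2],1),'hullcent',round(M['m10']/M['m00'],1),round(M['m01']/M['m00'],1))
print('tint',tint[574,1344],tint[300,1200],v[574,1344],v[280,440],tint[280,440])
zz=42; rect((tint>5.5)&(v>100)&(v<142),(585,205,765,360),'lower tint')
rect((v<140.5),(585,205,765,360),'lower v')
zz=47; rect((v>95),(140,70,300,180),'box')
for n,a,b in(('box',(181,123),(253,130)),('lower',(637,302),(706,270))):
    z=52 if n=='box' else 47
    A,B=ray(d,im(a,4),z),ray(d,im(b,4),z); print(n,((A+B)/2).round(1),np.linalg.norm(A-B).round(1),np.degrees(np.arctan2(*(A-B)[:2])).round(1))
for p in((245,250),): print('button',ray(d,im(p,4),37.5).round(1))
```

```text
tint 10.302605 -1.44104 133.62851 128.89514 10.630638
lower tint [ 470.4 -323.2] [57.5 89.9] 24.2 hullcent 470.4 -323.2
lower v [ 470.4 -323.7] [67.8 98.8] 24.2 hullcent 470.3 -323.7
box [597.1   6.3] [96.1 68.3] 82.1 hullcent 595.4 6.2
box [590.2   3.5  52. ] 52.3 6.3
lower [ 470.7 -323.4   47. ] 54.9 -24.1
button [501.5 -14.3  37.5]
```

Run:
```python
from h import *
d=dict(np.load('pics/t5.npz')); F=d['frame']; S=8
cc=cv2.GaussianBlur(cv2.resize(F[165:255,110:310],None,fx=S,fy=S,interpolation=cv2.INTER_CUBIC).astype(np.float32),(0,0),3)
b=((cc.max(2)>100)&(cc[...,2]-cc[...,0]>5.5)).astype(np.uint8)*255
m=np.zeros_like(b); m[140:360,290:600]=b[140:360,290:600]
m=cv2.morphologyEx(m,cv2.MORPH_OPEN,np.ones((61,61)))
k=max(cv2.findContours(m,0,1)[0],key=cv2.contourArea)
W=np.array([ray(d,(p[0]+.5)/S-.5+[110,165],47)[:2] for p in k]).astype(np.float32); r=cv2.minAreaRect(W); print(r)
M=cv2.moments(cv2.convexHull(W.reshape(-1,1,2)));print(M['m10']/M['m00'],M['m01']/M['m00'])
c=r[0]; go([c[0],c[1],120]); go([c[0],c[1],35])
```

```text
((591.2229614257812, 3.211658477783203), (88.08051300048828, 57.04581069946289), 81.97251892089844)
593.1062755826144 0.9281284028577355
t 6.8333 tcp [387.2 -44.2 155.7] yaw 81.95 need mm tool [ 75.6 195.4  35.7] shares [1.89 4.89 0.89]
t 6.8333 tcp [387.2 -44.2 155.7] yaw 81.95 need mm tool [ 75.6 195.4 120.7] shares [1.89 4.89 3.02]
```

Emit:
carry_out --rows '[{"grip":0.7,"x":0.31,"y":0.81,"z":0,"wx":0,"wy":0,"wz":0},{"grip":0.7,"x":0.31,"y":0.81,"z":0,"wx":0,"wy":0,"wz":0},{"grip":0.7,"x":0.31,"y":0.81,"z":0,"wx":0,"wy":0,"wz":0},{"grip":0.7,"x":0.31,"y":0.81,"z":0,"wx":0,"wy":0,"wz":0},{"grip":0.7,"x":0.31,"y":0.81,"z":0,"wx":0,"wy":0,"wz":0},{"grip":0.7,"x":0.31,"y":0.81,"z":0,"wx":0,"wy":0,"wz":0},{"grip":0.7,"x":0,"y":0,"z":0.7,"wx":0,"wy":0,"wz":0},{"grip":0.7,"x":0,"y":0,"z":0.6,"wx":0,"wy":0,"wz":0},{"grip":0.7,"x":0,"y":0,"z":0,"wx":0,"wy":0,"wz":0},{"grip":0.7,"x":0,"y":0,"z":0,"wx":0,"wy":0,"wz":0}]'

```text
t: 7.67
tcp_pos: [588.6, 2.9, 102.3]
tcp_rot: [[0.139, 0.99, -0.004], [0.99, -0.139, 0.001], [0.0, -0.004, -1.0]]
ft_force: [-0.7, -0.9, 0.5]
gripper_width: 72.4
grasp_force: 0.0
```

```bash
python3 -c "
from h import *
go([590.7,3.4,32])"
```

```text
t 7.6667 tcp [588.6   2.9 102.3] yaw 82.01 need mm tool [ 0.8  2.3 70.3] shares [0.02 0.06 1.76]
```

Emit:
carry_out --rows '[{"grip":0.7,"x":0.02,"y":0.05,"z":0,"wx":0,"wy":0,"wz":0},{"grip":0.7,"x":0,"y":0,"z":0.35,"wx":0,"wy":0,"wz":0},{"grip":0.7,"x":0,"y":0,"z":0.35,"wx":0,"wy":0,"wz":0},{"grip":0.7,"x":0,"y":0,"z":0.35,"wx":0,"wy":0,"wz":0},{"grip":0.7,"x":0,"y":0,"z":0.35,"wx":0,"wy":0,"wz":0},{"grip":0.7,"x":0,"y":0,"z":0.35,"wx":0,"wy":0,"wz":0},{"grip":0.7,"x":0,"y":0,"z":0,"wx":0,"wy":0,"wz":0}]'

```text
t: 8.25
tcp_pos: [591.1, 3.1, 32.5]
tcp_rot: [[0.139, 0.99, -0.002], [0.99, -0.139, 0.001], [0.0, -0.002, -1.0]]
ft_force: [0.4, 0.9, -0.3]
gripper_width: 72.5
grasp_force: 0.0
```

Emit:
carry_out --rows '[{"grip":0.2,"x":0,"y":0,"z":0,"wx":0,"wy":0,"wz":0},{"grip":0.2,"x":0,"y":0,"z":0,"wx":0,"wy":0,"wz":0},{"grip":0.2,"x":0,"y":0,"z":0,"wx":0,"wy":0,"wz":0},{"grip":0.2,"x":0,"y":0,"z":0,"wx":0,"wy":0,"wz":0},{"grip":0.2,"x":0,"y":0,"z":0,"wx":0,"wy":0,"wz":0},{"grip":0.2,"x":0,"y":0,"z":0,"wx":0,"wy":0,"wz":0}]' --force 30

```text
t: 8.75
tcp_pos: [592.2, 3.0, 34.9]
tcp_rot: [[0.138, 0.99, -0.0], [0.99, -0.138, -0.0], [-0.0, -0.0, -1.0]]
ft_force: [-5.2, 0.4, 5.1]
gripper_width: 57.4
grasp_force: 35.3
```

Emit:
carry_out --rows '[{"grip":0.2,"x":0,"y":0,"z":-0.1,"wx":0,"wy":0,"wz":0},{"grip":0.2,"x":0,"y":0,"z":-0.2,"wx":0,"wy":0,"wz":0},{"grip":0.2,"x":0,"y":0,"z":-0.3,"wx":0,"wy":0,"wz":0},{"grip":0.2,"x":0,"y":0,"z":-0.5,"wx":0,"wy":0,"wz":0},{"grip":0.2,"x":0,"y":0,"z":-0.7,"wx":0,"wy":0,"wz":0},{"grip":0.2,"x":0,"y":0,"z":-0.7,"wx":0,"wy":0,"wz":0},{"grip":0.2,"x":0,"y":0,"z":-0.5,"wx":0,"wy":0,"wz":0},{"grip":0.2,"x":0,"y":0,"z":0,"wx":0,"wy":0,"wz":0}]' --force 40

```text
t: 9.42
tcp_pos: [596.2, 2.4, 160.8]
tcp_rot: [[0.138, 0.99, 0.012], [0.99, -0.138, -0.002], [-0.001, 0.012, -1.0]]
ft_force: [0.7, 0.5, -0.9]
gripper_width: 57.2
grasp_force: 44.2
```

```bash
python3 -c "
from h import *
go([470.4,-323.3,155]); print(robot.get_obs()['joint_pos'].round(1))"
```

```text
t 9.4167 tcp [596.2   2.4 160.8] yaw 82.05 need mm tool [-339.9  -79.6    5.1] shares [-8.5  -1.99  0.13]
[-11.4  16.2  93.4   0.   69.7  -3.4]
```

Emit:
carry_out --rows '[{"grip":0.2,"x":-0.4,"y":-0.1,"z":0,"wx":0,"wy":0,"wz":0},{"grip":0.2,"x":-0.7,"y":-0.16,"z":0,"wx":0,"wy":0,"wz":0},{"grip":0.2,"x":-0.8,"y":-0.19,"z":0,"wx":0,"wy":0,"wz":0},{"grip":0.2,"x":-0.8,"y":-0.19,"z":0,"wx":0,"wy":0,"wz":0},{"grip":0.2,"x":-0.8,"y":-0.19,"z":0,"wx":0,"wy":0,"wz":0},{"grip":0.2,"x":-0.8,"y":-0.19,"z":0,"wx":0,"wy":0,"wz":0},{"grip":0.2,"x":-0.8,"y":-0.19,"z":0,"wx":0,"wy":0,"wz":0},{"grip":0.2,"x":-0.8,"y":-0.19,"z":0,"wx":0,"wy":0,"wz":0},{"grip":0.2,"x":-0.8,"y":-0.19,"z":0,"wx":0,"wy":0,"wz":0},{"grip":0.2,"x":-0.8,"y":-0.19,"z":0,"wx":0,"wy":0,"wz":0},{"grip":0.2,"x":-0.6,"y":-0.14,"z":0,"wx":0,"wy":0,"wz":0},{"grip":0.2,"x":-0.3,"y":-0.07,"z":0,"wx":0,"wy":0,"wz":0}]'

```text
t: 10.42
tcp_pos: [465.3, -321.3, 153.2]
tcp_rot: [[0.141, 0.99, -0.001], [0.99, -0.141, -0.001], [-0.001, -0.0, -1.0]]
ft_force: [0.5, -0.1, -1.9]
gripper_width: 57.6
grasp_force: 44.1
```

Emit:
carry_out --rows '[{"grip":0.2,"x":0,"y":0,"z":0,"wx":0,"wy":0,"wz":-0.78},{"grip":0.2,"x":0,"y":0,"z":0,"wx":0,"wy":0,"wz":-0.78},{"grip":0.2,"x":0,"y":0,"z":0,"wx":0,"wy":0,"wz":-0.78},{"grip":0.2,"x":0,"y":0,"z":0,"wx":0,"wy":0,"wz":-0.78},{"grip":0.2,"x":0,"y":0,"z":0,"wx":0,"wy":0,"wz":-0.78},{"grip":0.2,"x":0,"y":0,"z":0,"wx":0,"wy":0,"wz":-0.78},{"grip":0.2,"x":0,"y":0,"z":0,"wx":0,"wy":0,"wz":0},{"grip":0.2,"x":0,"y":0,"z":0,"wx":0,"wy":0,"wz":0}]'

```text
t: 11.08
tcp_pos: [466.8, -318.0, 153.3]
tcp_rot: [[-0.408, 0.913, -0.0], [0.913, 0.408, 0.001], [0.001, -0.0, -1.0]]
ft_force: [-0.2, -0.5, -1.6]
gripper_width: 57.5
grasp_force: 44.1
```

```bash
python3 -c "
from h import *
go([470.4,-323.3,85]); go([470.4,-323.3,85])"
```

```text
t 11.0833 tcp [ 466.8 -318.   153.3] yaw 114.1 need mm tool [-6.3  1.1 68.3] shares [-0.16  0.03  1.71]
t 11.0833 tcp [ 466.8 -318.   153.3] yaw 114.1 need mm tool [-6.3  1.1 68.3] shares [-0.16  0.03  1.71]
```

Emit:
carry_out --rows '[{"grip":0.2,"x":-0.15,"y":0.03,"z":0.4,"wx":0,"wy":0,"wz":0},{"grip":0.2,"x":0,"y":0,"z":0.5,"wx":0,"wy":0,"wz":0},{"grip":0.2,"x":0,"y":0,"z":0.5,"wx":0,"wy":0,"wz":0},{"grip":0.2,"x":0,"y":0,"z":0.3,"wx":0,"wy":0,"wz":0},{"grip":0.2,"x":0,"y":0,"z":0,"wx":0,"wy":0,"wz":0},{"grip":0.2,"x":0,"y":0,"z":0,"wx":0,"wy":0,"wz":0}]'

```text
t: 11.58
tcp_pos: [470.1, -323.2, 85.4]
tcp_rot: [[-0.41, 0.912, -0.001], [0.912, 0.41, 0.001], [0.001, -0.0, -1.0]]
ft_force: [0.2, 0.2, -2.8]
gripper_width: 57.3
grasp_force: 44.0
```

Run:
```python
from h import *
go([470.4,-323.3,75])
d=snap('scene','s6.png'); f=d['frame'][:,:,::-1]
p=proj(d,[470,-323,50]).astype(int);print(p)
cv2.imwrite('pics/s6c.png',cv2.resize(f[p[1]-45:p[1]+45,p[0]-60:p[0]+60],None,fx=6,fy=6,interpolation=cv2.INTER_CUBIC))
```

```text
t 11.5833 tcp [ 470.1 -323.2   85.4] yaw 114.18 need mm tool [-0.2  0.2 10.4] shares [-0.01  0.01  0.26]
[267 223]
```

View pics/s6c.png

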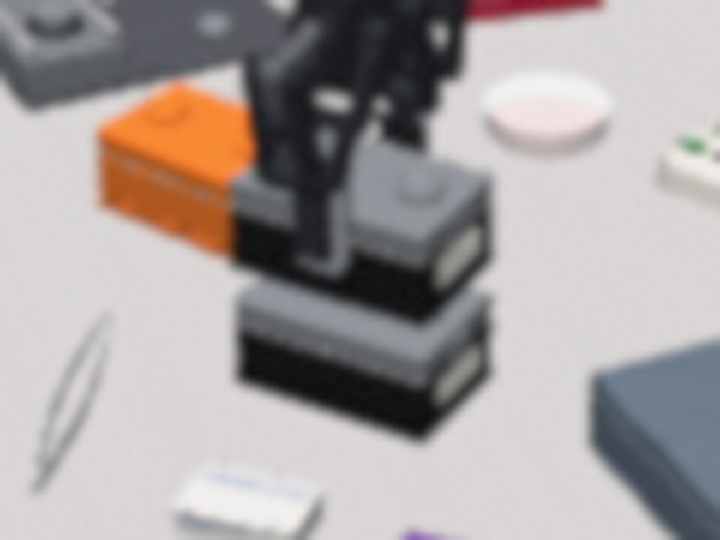

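The held box hangs straight above the lower box. The left edges are at crop x 237 and 240 and the right edges at 493 and 492, so they align within about 1 mm. I'll lower it gently.

Emit:
carry_out --rows '[{"grip":0.2,"x":0,"y":0,"z":0.1,"wx":0,"wy":0,"wz":0},{"grip":0.2,"x":0,"y":0,"z":0.08,"wx":0,"wy":0,"wz":0},{"grip":0.2,"x":0,"y":0,"z":0.05,"wx":0,"wy":0,"wz":0},{"grip":0.2,"x":0,"y":0,"z":0.04,"wx":0,"wy":0,"wz":0},{"grip":0.2,"x":0,"y":0,"z":0,"wx":0,"wy":0,"wz":0}]'

```text
t: 12.05
tcp_pos: [470.2, -323.5, 74.8]
tcp_rot: [[-0.41, 0.912, -0.0], [0.912, 0.41, 0.0], [0.0, -0.0, -1.0]]
ft_force: [1.0, 0.1, -1.0]
gripper_width: 57.4
grasp_force: 44.0
```

Emit:
carry_out --rows '[{"grip":0.2,"x":0,"y":0,"z":0.04,"wx":0,"wy":0,"wz":0},{"grip":0.2,"x":0,"y":0,"z":0.03,"wx":0,"wy":0,"wz":0},{"grip":0.2,"x":0,"y":0,"z":0,"wx":0,"wy":0,"wz":0}]'

```text
t: 12.3
tcp_pos: [470.3, -323.6, 72.0]
tcp_rot: [[-0.41, 0.912, -0.0], [0.912, 0.41, 0.0], [0.0, -0.0, -1.0]]
ft_force: [0.1, -0.3, -2.7]
gripper_width: 57.4
grasp_force: 44.0
```

Emit:
carry_out --rows '[{"grip":0.2,"x":0,"y":0,"z":0.03,"wx":0,"wy":0,"wz":0},{"grip":0.2,"x":0,"y":0,"z":0.02,"wx":0,"wy":0,"wz":0},{"grip":0.2,"x":0,"y":0,"z":0,"wx":0,"wy":0,"wz":0}]'

```text
t: 12.55
tcp_pos: [470.6, -323.8, 71.9]
tcp_rot: [[-0.411, 0.912, -0.0], [0.912, 0.411, -0.0], [0.0, -0.0, -1.0]]
ft_force: [-3.8, 3.6, 9.2]
gripper_width: 57.1
grasp_force: 45.4
```

Emit:
carry_out --rows '[{"grip":0.2,"x":0,"y":0,"z":0.02,"wx":0,"wy":0,"wz":0},{"grip":0.2,"x":0,"y":0,"z":0,"wx":0,"wy":0,"wz":0}]'

```text
t: 12.72
tcp_pos: [470.6, -323.8, 71.9]
tcp_rot: [[-0.411, 0.912, -0.0], [0.912, 0.411, -0.0], [0.0, -0.0, -1.0]]
ft_force: [-6.4, 5.8, 14.5]
gripper_width: 57.5
grasp_force: 46.1
```

Run:
```python
from h import *
go([470.4,-323.3,70])
d=snap('scene','s7.png'); f=d['frame'][:,:,::-1]
cv2.imwrite('pics/s7c.png',cv2.resize(f[190:260,215:305],None,fx=8,fy=8,interpolation=cv2.INTER_CUBIC))
for X in ([470,-323,0],[470,-323,42],[470,-323,84],[470,-323,89]): print(proj(d,X).round(2))
```

```text
t 12.7167 tcp [ 470.6 -323.8   71.9] yaw 114.25 need mm tool [0.6 0.  1.9] shares [0.01 0.   0.05]
[267.54 240.77]
[267.44 226.61]
[267.35 211.89]
[267.34 210.1 ]
```

View pics/s7c.png

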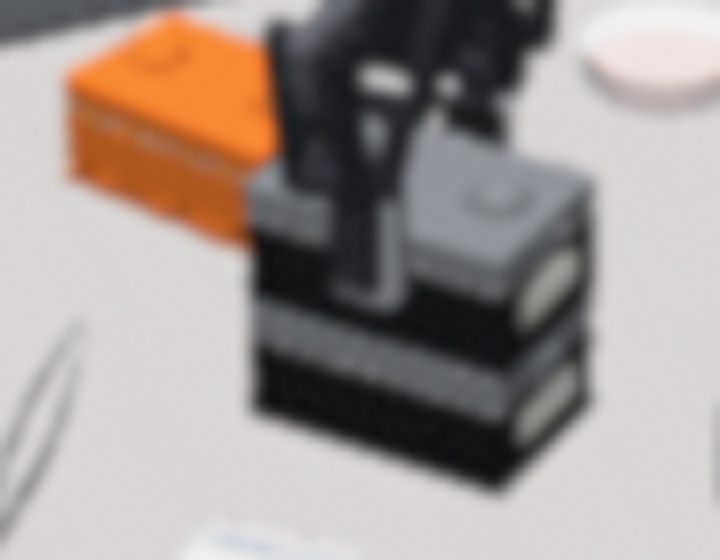

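No gap is visible between the boxes, so it looks seated. I'll relieve the load, open and rise.

Emit:
carry_out --rows '[{"grip":0.2,"x":0,"y":0,"z":-0.04,"wx":0,"wy":0,"wz":0},{"grip":0.2,"x":0,"y":0,"z":0,"wx":0,"wy":0,"wz":0}]'

```text
t: 12.93
tcp_pos: [470.8, -324.1, 72.0]
tcp_rot: [[-0.41, 0.912, 0.001], [0.912, 0.41, -0.001], [-0.002, 0.001, -1.0]]
ft_force: [-0.5, 1.9, 6.7]
gripper_width: 57.0
grasp_force: 45.0
```

Emit:
carry_out --rows '[{"grip":0.5,"x":0,"y":0,"z":0,"wx":0,"wy":0,"wz":0},{"grip":0.7,"x":0,"y":0,"z":0,"wx":0,"wy":0,"wz":0},{"grip":0.7,"x":0,"y":0,"z":0,"wx":0,"wy":0,"wz":0},{"grip":0.7,"x":0,"y":0,"z":0,"wx":0,"wy":0,"wz":0},{"grip":0.7,"x":0,"y":0,"z":0,"wx":0,"wy":0,"wz":0}]'

```text
t: 13.35
tcp_pos: [470.3, -323.6, 70.9]
tcp_rot: [[-0.41, 0.912, -0.0], [0.912, 0.41, 0.0], [0.0, -0.0, -1.0]]
ft_force: [-0.7, -0.6, -0.3]
gripper_width: 72.6
grasp_force: 0.0
```

Emit:
carry_out --rows '[{"grip":0.7,"x":0,"y":0,"z":-0.2,"wx":0,"wy":0,"wz":0},{"grip":0.7,"x":0,"y":0,"z":-0.5,"wx":0,"wy":0,"wz":0},{"grip":0.7,"x":0,"y":0,"z":-0.9,"wx":0,"wy":0,"wz":0},{"grip":0.7,"x":0,"y":0,"z":-0.9,"wx":0,"wy":0,"wz":0},{"grip":0.7,"x":0,"y":0,"z":-0.9,"wx":0,"wy":0,"wz":0},{"grip":0.7,"x":0,"y":0,"z":0,"wx":0,"wy":0,"wz":0},{"grip":0.7,"x":0,"y":0,"z":0,"wx":0,"wy":0,"wz":0}]'

```text
t: 13.93
tcp_pos: [471.7, -325.0, 210.7]
tcp_rot: [[-0.41, 0.912, 0.005], [0.912, 0.41, -0.005], [-0.006, 0.002, -1.0]]
ft_force: [-0.6, 0.7, -0.7]
gripper_width: 72.3
grasp_force: 0.0
```

Run:
```python
from h import *
go([470.4,-323.3,75])
ds=[optics.get_image('scene') for _ in range(4)]; d=ds[0]; F=np.mean([q['frame'] for q in ds],0).astype(np.uint8)
np.savez('pics/s8.npz',frame=F,K=d['K'],R=d['R'],t=d['t'])
cv2.imwrite('pics/s8c.png',cv2.resize(F[190:260,215:305,::-1],None,fx=8,fy=8,interpolation=cv2.INTER_CUBIC))
def corners(zs):
    a=np.radians(24.2); X=np.array([np.cos(a),np.sin(a)]);Y=np.array([-X[1],X[0]])
    return [[(proj(d,[*(np.array([470.4,-323.3])+sx*29*X+sy*45*Y),z])-[215,190]+.5)*8 for sx,sy in((-1,1),(-1,-1),(1,-1))] for z in zs]
for z,c in zip((0,42,84,89),corners((0,42,84,89))): print(z,np.round(c).tolist())
```

```text
t 13.9333 tcp [ 471.7 -325.   210.7] yaw 114.23 need mm tool [  3.   -0.8 135.7] shares [ 0.07 -0.02  3.39]
0 [[254.0, 415.0], [505.0, 500.0], [597.0, 405.0]]
42 [[250.0, 302.0], [506.0, 384.0], [599.0, 292.0]]
84 [[246.0, 183.0], [507.0, 263.0], [602.0, 175.0]]
89 [[245.0, 169.0], [507.0, 248.0], [602.0, 161.0]]
```

View pics/s8c.png

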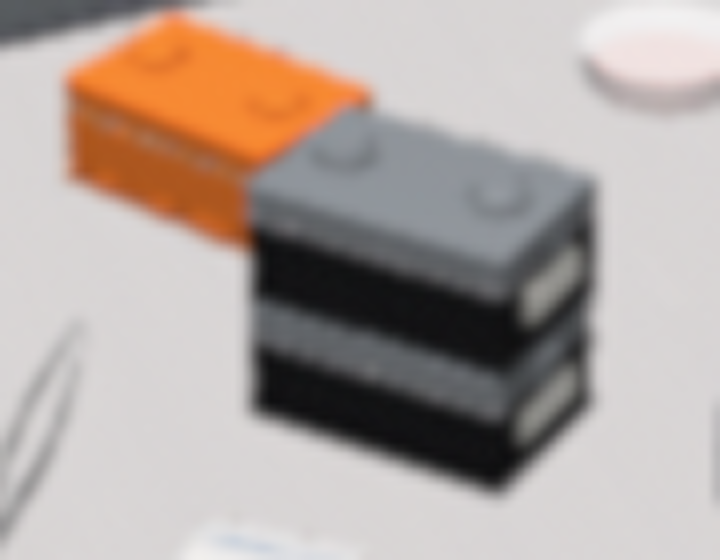

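The stack's top corners at (248,183), (510,262) and (597,178) match the prediction for a top at 84 mm (seated), not 89 mm. I'm handing the job in.

```bash
python3 -c "
from plant import close_job
print(close_job())"
```

```text
the job is handed in; nothing more can be done
None
```

The job is handed in: the catch was slid off, the button pressed and the hood sprang open. The box was lifted out and set on the lower box, and the last picture shows it seated; no verdict was returned.

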